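# Clear the plug and roll the charger's code wheel up to its mark

### The job

The charging plug has been left standing on the ledge of the charger console, in the way of the big ridged thumbwheel: stand it upright in the empty tray. Then roll the thumbwheel up from under its guard bars, ridge by ridge (front side upwards and back), until its one long ridge lines up with the two fixed pointers, and let go. Leave the bottle, the spool and the spanner where they are, and don't let the plug fall over.

Things in the scene. Friction and masses are not known exactly. Their poses are not given: they have to be found in the camera images.
- console: Charger control console, fixed, front (-x) roughly to the robot. Origin on the bench under the wheel's axle, midway across; x to its back, y along the axle, z up. Base plate 200 wide (y), 20 thick, x -155 to 130; in front of x = -65 it is an open ledge. Grey shoulders beside the wheel (|y| 26 to 70) are rounded about the axle, radius 46. Electronics box behind: x 65 to 130, 120 high.
- axle (a point): Centre of the wheel on its axle, 95 above the bench; axes as the console. Thumbwheel: black drum radius 50, 44 wide; ten metal radial ridges 36 degrees apart, 7 thick, reaching 63 from the axle. Nine are 42 long (y); one, the long ridge, is 96 long and reaches out over the shoulders.
- wheel (a joint): Turn of the thumbwheel in rad: 0 with the long ridge at the pointers, negative at the start (-0.95 to -1.85), growing as its front rolls up and back; stops at -2.4 and 0.6. At value q the long ridge is (35 degrees - q) from straight up towards the front (-x), the others at multiples of 36 degrees from it. No clicks: it turns stiffly (2 to 3 N at a ridge) and stays where it is left.
- guard (a point): Middle of the front guard bar (steel, 12 diameter, 170 long along y), 181 above the bench, 40 in front of the axle (x = -40). Like bars lie at x = 8 and 55, joined at |y| = 85 by bars along x on posts at x = 55. They bar a tool pointing straight down; one tilted 35 to 50 degrees, reaching down and back (+x) from the front, passes below the front bar.
- pointers (a point): Midway between the two fixed steel pointer fins (5 x 12, reaching 64 from the axle) on the shoulders at y = 61 and -61, 35 degrees from straight up towards the front. The long ridge must come level between them.
- plug_mid (a point): Charging plug, loose, standing upright on the ledge in front of the wheel: grey block 56 (x) x 80 (y) x 85 high with a black bow handle on top, about 0.3 to 0.65 kg. This point is half-way up, 65 above its underside (total height 130). z up; the handle runs along its x.
- plug_handle (a point): Middle of the plug's handle bar, 123 above the underside: the bar is 60 long (x), 16 wide (y), 14 high; 31 mm free below it down to the block. Its feet are 14 thick (x) at its ends.
- tray_in (a point): Centre of the inner floor of the empty open grey tray, fixed: 150 (x) x 140 (y) x 30 high outside, walls 4; the floor is about 4 above the bench. On the robot's left or right.
- battery: Battery block, fixed bystander: black, 150 (x) x 140 (y) x 130 high with yellow and black caps to 150; origin under its centre. On the other side from the tray.
- bottle_mid (a point): White closed bottle, loose bystander, standing beside the console: diameter 64, 150 high; point half-way up.
- spool_mid (a point): Grey plastic spool, loose bystander, standing beside the console: diameter 68, 80 high; point half-way up.
- spanner: Steel spanner, loose bystander, 180 long (its x), lying flat on the bench between robot and console.
Things that resemble listed ones, but are neither listed nor needed, are in the scene too. Leave any red look-alike of the part that bears plug_mid alone. Leave any blue look-alike of the part that bears tray_in alone.

How it is judged (in metres and radians):
On the way, in this order (a step that is already met when the one before it is completed fails the run):
1. the plug stands upright in the tray, let go (horizontal distance between plug_mid and tray_in below 0.06 m and z of plug_mid in the frame of tray_in between 0.059 and 0.071 m and angle between plug_mid's own z axis and vertical below 0.12 rad and linear speed of plug below 0.02 m/s and contact force between the fingers and plug below 0.1 N), for 0.2 s.
2. the wheel's long ridge is at the pointers (value of joint wheel between -0.13 and 0.13 rad), for 0.2 s.
At the end, for the whole second after the job is handed in: The plug stands upright on the tray's floor (within 60 mm of its centre, tilted less than 7 degrees), at rest, and the wheel is at rest with its long ridge within 0.13 rad (8 mm at the rim) of the pointers (all of step 2 and horizontal distance between plug_mid and tray_in below 0.06 m and z of plug_mid in the frame of tray_in between 0.059 and 0.071 m and angle between plug_mid's own z axis and vertical below 0.12 rad and linear speed of plug below 0.02 m/s and velocity of joint wheel between -0.05 and 0.05 rad/s); the robot touches nothing.
It fails at once if the bottle is shifted by more than 30 mm or tipped (distance of bottle_mid from where it was at the start of the episode above 0.03 m or angle between bottle_mid's own z axis and vertical above 0.35 rad).
It fails at once if the spool is shifted by more than 30 mm or tipped (distance of spool_mid from where it was at the start of the episode above 0.03 m or angle between spool_mid's own z axis and vertical above 0.35 rad).
It fails at once if the spanner is shifted by more than 30 mm (distance of spanner from where it was at the start of the episode above 0.03 m).
It fails at once if the plug falls over (angle between plug_mid's own z axis and vertical above 0.8 rad).
It also fails if it takes over 64 s, if anything falls off the work surface, if the arm or the gripper's body presses on something with over 40 N, if the wrist force passes 120 N, or if a joint passes its speed limit or range.

### The arm

A 6-joint arm with a two-finger parallel gripper is mounted at the origin on the work surface. World frame = base frame: x ahead of the robot, y to its left, z up, the work surface at z = 0. Lengths are in m, angles in degrees, forces in N, time in s.
With the tool pointing down it reaches from about 0.375 to 0.9 m from the base axis. Payload 3.1 kg.
Tool frame: the origin (TCP) lies midway between the tips of the shut fingers; the grasp point (between the pads) lies robot.grasp_offset behind it (robot.grasp_offset is the distance from the TCP to the grasp point, in m); z points along the fingers, y is the direction in which the jaws open and shut (so a half turn about z gives the same grasp; the last joint's range is limited). The gripper opens to 87 mm and grips with 3 to 60 N. Pads are 19 mm wide; open, the fingers measure 117 mm over their backs; the gripper's body (75 mm by 190 mm) begins 51 mm behind the grasp point.
Start: joints at [55.491, 30.224, 82.088, -0, 67.689, -10.227], TCP at [0.257, 0.57, 0.223] pointing down, gripper open.
Joint ranges: [-176.69, 176.69], [-43.24, 126.21], [12.49, 139.97], [-82, 262], [0, 151.66], [-163.58, 163.58]. Speed limits (degrees/s): [159.86, 159.86, 180, 180, 180, 180].

### API

Orientations are given as [roll, pitch, yaw] about the fixed x, y, z axes, in that order (R = Rz(yaw) Ry(pitch) Rx(roll)).
In Python, from station import robot, claw, solve_ik, grab_frame, camera_params, order, silhouettes gives the robot as it stands. Calls block until the motion is done:
- robot.goto(position, orientation): joint-space move of the TCP to a pose.
- robot.line_to(position, feed=0.15, rotation=None, threshold=None): straight line of the TCP; rotation=None keeps the orientation; feed is the mean speed in m/s. With threshold (N) it stops when the force on the tool has changed by that much, and returns True; else False.
- robot.set_joints(angles): joint-space move.
- claw.set_gripper(opening): opening from 0.0 (shut) to 1.0 (fully open); the grip force is fixed at half the most; returns when the fingers have stopped.
- robot.hold(seconds).
- solve_ik(position, orientation): joint angles nearest the present ones, or None.
- robot.read_state(): the state.
- grab_frame(name): name is "side" or "top"; returns the picture (400x640x3 uint8, red, green, blue); there is no depth.
- camera_params(name): a dict with "mtx" (3x3 intrinsics, pixels), "D" ([k1, k2, p1, p2, k3] as OpenCV has them; the pictures are not rectified), "position" and "orientation" of the camera in the world. Camera axes: x right, y up, looking along -z (the intrinsics and any distortion apply to the point x, -y, -z); pixel columns grow to the right and rows downward; lengths in m; the calibration is good to about 2 mm. A picture is of the moment at which its call begins. camera_params takes no time and is no camera call.
A pose or a line that the arm cannot do raises robot.PlanningError and nothing moves.
- order.hand_in(): hands the job in, once; it reports no verdict.
Trained networks look in the newest picture that a camera, given by its name, has taken for a name from the list of things; names that differ only in an ending like _2 or _b are one class to them, and where a whole thing is asked for, a point or a joint stands for the part that bears it (a point fixed in the world has none). Each returns a list of dicts, best first, with "p" (0 to 1); they miss things now and then, are a little off and sometimes report something else, mostly with a low value. They report only what shows in the picture. A call takes as long as a camera call. They do not tell look-alikes from the thing itself.
- silhouettes(camera, target): "region" (400x640 bool, what is visible of it) and "bbox" ([left, top, width, height] in pixels, round what is visible of it).
The state is a dict: "time": time; "joint_positions": joint angles; "dq": joint speeds; "joint_torque": joint torques, N m; "eef_pos": TCP position; "eef_rot": TCP orientation; "contact_force": force on the tool from outside, world axes, zero at the start; "moment": the same for the moment, N m; "grip_width": opening from 0.0 (shut) to 1.0 (fully open).
Only numpy, scipy, OpenCV 4.12 (cv2) and the standard library are available. Lean on these libraries where they do the work, as an engineer would, in place of code of your own. Each camera call takes 0.05 s, during which the arm holds its last target.

## Working session

There is one attempt and no reset: what is moved stays moved. The work goes in short steps, each a Python script; the robot and the scene stay as the last script left them, time stands still between calls to the robot, and variables do not carry over. Pictures are saved under pics/ and viewed, and the job is handed in when it is done.

```bash
ls; mkdir -p pics; python3 - <<'E'
from station import robot, claw, solve_ik, grab_frame, camera_params, order, silhouettes
import cv2
for n in ("side","top"):
    f=grab_frame(n); cv2.imwrite(f"pics/{n}0.png",f[:,:,::-1])
    print(n,camera_params(n))
print(robot.read_state(), robot.grasp_offset)
E
```

```text
pics
side {'mtx': array([[494.69404363,   0.        , 321.38068941],
       [  0.        , 494.69404363, 192.2450484 ],
       [  0.        ,   0.        ,   1.        ]]), 'D': array([-0.15377971,  0.        ,  0.        ,  0.        ,  0.        ]), 'position': array([ 0.49438321, -1.40643477,  1.03179829]), 'orientation': array([54.94022677, -0.15865812, -4.10698792])}
top {'mtx': array([[429.06517723,   0.        , 320.83359641],
       [  0.        , 429.06517723, 206.80969547],
       [  0.        ,   0.        ,   1.        ]]), 'D': array([-0.01732528,  0.        ,  0.        ,  0.        ,  0.        ]), 'position': array([ 0.34330558, -0.11422929,  1.51032326]), 'orientation': array([ 10.12619089,   0.79715009, -91.59069294])}
{'time': 0.1, 'joint_positions': array([ 5.54899569e+01,  3.02734929e+01,  8.21487167e+01, -1.60835212e-04,
        6.76891228e+01, -1.02255862e+01]), 'dq': array([-0.00621883, -0.09391183, -0.2660022 , -0.01787726,  0.03939388,
       -0.07272169]), 'joint_torque': array([ 6.74668718e-04, -4.40980089e+01, -1.77150840e+01,  6.35480694e-02,
        5.33067423e-02, -3.62884464e-05]), 'eef_pos': array([0.25662217, 0.56916845, 0.22167288]), 'eef_rot': array([-1.79890409e+02, -1.96178846e-02,  1.55715586e+02]), 'contact_force': array([ 0.27014377, -0.50944529, -0.25150019]), 'moment': array([-0.04097464, -0.00467858,  0.05320837]), 'grip_width': 0.9995329487610531} 0.0187
```

View pics/side0.png

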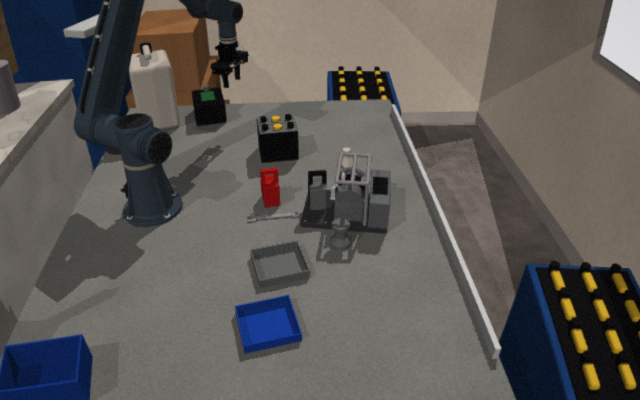

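View pics/top0.png

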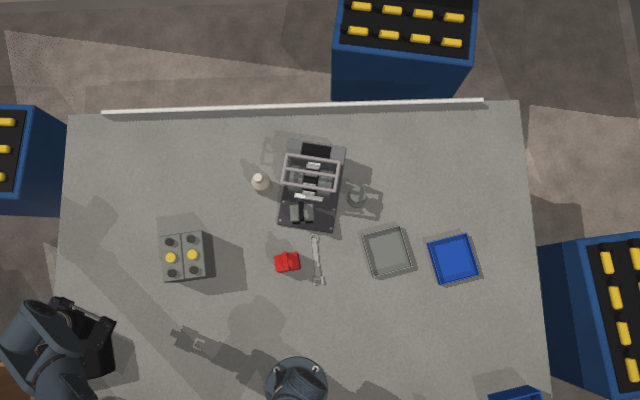

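```bash
cat > h.py <<'E'
from station import robot, claw, solve_ik, grab_frame, camera_params, order, silhouettes
import numpy as np, cv2
from scipy.spatial.transform import Rotation as R
def project(n,P):
    c=camera_params(n); Rm=R.from_euler('xyz',c['orientation'],degrees=True).as_matrix()
    q=(np.atleast_2d(P)-c['position'])@Rm
    q=q*[1,-1,-1]
    p,_=cv2.projectPoints(q.reshape(-1,1,3),np.zeros(3),np.zeros(3),c['mtx'],c['D'])
    return p.reshape(-1,2)
def ray(n,uv,z):
    c=camera_params(n); Rm=R.from_euler('xyz',c['orientation'],degrees=True).as_matrix()
    u=cv2.undistortPoints(np.array(uv,float).reshape(-1,1,2),c['mtx'],c['D']).reshape(-1,2)
    d=np.c_[u[:,0],-u[:,1],-np.ones(len(u))]@Rm.T
    return c['position']+d*((z-c['position'][2])/d[:,2])[:,None]
def crop(f,x0,y0,x1,y1,s,fn):
    c=cv2.resize(f[y0:y1,x0:x1],None,fx=s,fy=s,interpolation=cv2.INTER_CUBIC); cv2.imwrite(fn,c[:,:,::-1])
E
python3 - <<'E'
from h import *
t=grab_frame("top"); crop(t,245,130,445,280,4,"pics/t1.png")
s=grab_frame("side"); crop(s,240,140,400,260,5,"pics/s1.png")
for n in("side","top"):
  for k in ("plug_mid","tray_in","console","wheel","battery","bottle_mid","spool_mid","spanner"):
    for d in silhouettes(n,k)[:3]:
        m=cv2.moments(d['region'].astype(np.uint8)); print(n,k,round(d['p'],2),d['bbox'],round(m['m10']/m['m00'],1),round(m['m01']/m['m00'],1))
E
```

```text
side plug_mid 0.92 [260.7, 169.0, 20.1, 41.5] 269.9 187.1
side plug_mid 0.73 [310.9, 168.3, 18.0, 41.1] 317.4 189.5
side plug_mid 0.65 [339.5, 150.2, 15.1, 16.6] 346.9 158.8
side tray_in 0.92 [234.2, 295.9, 68.2, 54.9] 267.0 323.6
side tray_in 0.69 [250.1, 241.6, 61.1, 47.3] 278.9 263.6
side console 0.63 [300.1, 152.9, 90.3, 81.9] 354.2 198.9
side wheel 0.49 [330.9, 173.6, 37.1, 24.1] 345.7 182.7
side battery 0.76 [260.1, 113.6, 44.1, 50.4] 277.6 138.5
side battery 0.26 [251.9, 210.8, 44.2, 10.3] 269.4 216.3
side bottle_mid 0.54 [340.6, 147.5, 11.3, 19.8] 346.8 158.7
side spool_mid 0.87 [333.1, 219.1, 18.6, 31.0] 340.2 234.9
side spanner 0.51 [247.3, 206.9, 52.5, 19.5] 273.1 216.0
side spanner 0.31 [258.0, 112.8, 43.4, 53.1] 277.5 138.5
top plug_mid 0.92 [289.9, 202.5, 25.9, 23.9] 301.2 213.0
top plug_mid 0.9 [276.2, 253.7, 25.8, 21.5] 286.6 261.8
top tray_in 0.73 [426.1, 234.4, 53.5, 48.7] 452.5 258.4
top tray_in 0.62 [360.7, 223.9, 52.6, 51.9] 386.2 250.9
top console 0.69 [276.0, 137.5, 68.6, 95.2] 311.4 181.7
top wheel 0.67 [294.5, 162.1, 32.1, 42.1] 309.7 184.0
top battery 0.81 [158.8, 227.4, 54.8, 56.8] 187.0 256.7
top bottle_mid 0.62 [247.1, 173.4, 27.2, 23.3] 261.1 183.0
top spool_mid 0.58 [345.9, 186.4, 19.6, 19.8] 356.3 196.9
top spool_mid 0.41 [294.1, 162.3, 28.9, 38.4] 310.3 181.5
top spanner 0.65 [309.3, 235.3, 13.0, 47.9] 315.6 259.1
```

View pics/t1.png

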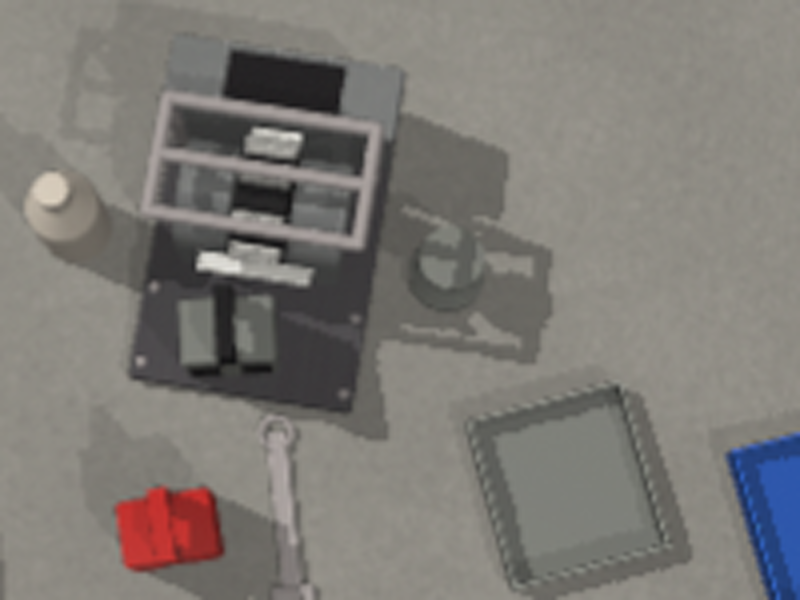

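View pics/s1.png

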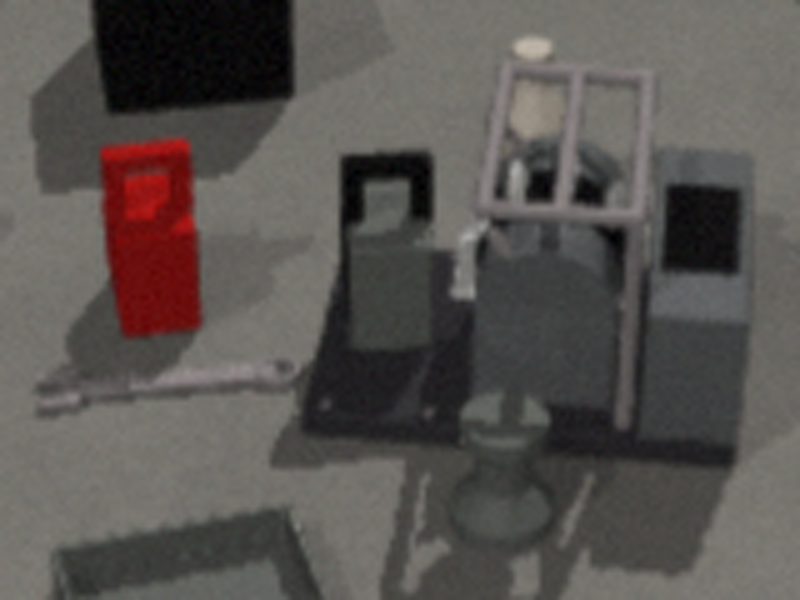

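```bash
cat > fit.py <<'E'
from h import *
from scipy.optimize import least_squares
def T(c): return (np.array(c)+.5)/4-.5+[245,130]
def S(c): return (np.array(c)+.5)/5-.5+[240,140]
def fit(obs,x0):
    def res(p):
        c,s=np.cos(p[2]),np.sin(p[2]); M=np.array([[c,-s,0],[s,c,0],[0,0,1]])
        return np.concatenate([(project(n,M@np.array(P)+[p[0],p[1],0])[0]-uv) for n,P,uv in obs])
    r=least_squares(res,x0,loss='soft_l1'); return r.x,res(r.x).reshape(-1,2).round(1)
if __name__=="__main__":
    obs=[("top",(-.155,.1,.02),T((131,377))),("top",(-.155,-.1,.02),T((352,410))),
    ("top",(-.04,.085,.181),T((148,212))),("top",(-.04,-.085,.181),T((362,242))),("top",(.055,.085,.181),T((170,98))),("top",(.055,-.085,.181),T((376,127))),
    ("side",(-.04,-.085,.181),S((485,210))),("side",(.055,-.085,.181),S((640,213))),("side",(-.04,.085,.181),S((507,72))),("side",(.055,.085,.181),S((651,78))),
    ("side",(-.155,-.1,0),S((303,436))),("side",(.13,-.1,0),S((733,463)))]
    p,r=fit(obs,[.6,0,0]); print("console",p,np.degrees(p[2]));print(r.tolist())
    C=p
    c,s=np.cos(p[2]),np.sin(p[2]); M=np.array([[c,-s,0],[s,c,0],[0,0,1]])
    # wheel: candidate q: long ridge tips
    for q in np.arange(-1.9,-.9,.1):
        a=np.radians(35)-q; P=[M@np.array([-.063*np.sin(a),y,.095+.063*np.cos(a)])+[p[0],p[1],0] for y in(.048,-.048)]
        u=project("top",P);v=project("side",P); print(round(q,2),((u-[245,130])*4+1.5).round().tolist(),((v-[240,140])*5+2).round().tolist())
    # plug
    z=.02
    obs=[("top",(.028,.04,z+.085),T((180,298))),("top",(.028,-.04,z+.085),T((273,296))),("top",(-.028,.04,z+.085),T((186,368))),("top",(-.028,-.04,z+.085),T((274,365))),
    ("top",(.03,0,z+.13),T((226,289))),("top",(-.03,0,z+.13),T((226,362))),
    ("side",(-.028,-.04,z),S((350,345))),("side",(.028,-.04,z),S((430,350))),("side",(-.03,0,z+.13),S((342,154))),("side",(.03,0,z+.13),S((432,154)))]
    p,r=fit(obs,[.5,0,0]); print("plug",p,np.degrees(p[2]));print(r.tolist())
    obs=[("top",(.075,.07,.03),T((466,424))),("top",(.075,-.07,.03),T((620,383))),("top",(-.075,.07,.03),T((516,590))),("top",(-.075,-.07,.03),T((690,550)))]
    p,r=fit(obs,[.5,-.2,0]); print("tray",p,np.degrees(p[2]));print(r.tolist())
    print("rough",[ (k,ray("top",[uv],z)[0][:2].round(3)) for k,uv,z in(("bottle",(258,177),.15),("spool",(356.8,195),.08),("spanner",(315.6,259),.0),("battery",(187,256.7),.13),("red",(286.6,261.8),.1))])
E
python3 fit.py
```

```text
console [ 0.6886457  -0.06965483 -0.17982587] -10.30326341159095
[[-0.9, -0.0], [0.2, 0.2], [-0.3, -0.4], [-0.9, -0.2], [-0.8, -0.3], [-0.1, -0.0], [-0.1, 0.5], [-0.3, 1.8], [-0.3, 0.1], [-0.9, 0.6], [0.0, 1.3], [0.9, 2.0]]
-1.9 [[206.0, 250.0], [314.0, 266.0]] [[501.0, 270.0], [489.0, 354.0]]
-1.8 [[204.0, 254.0], [313.0, 270.0]] [[494.0, 265.0], [482.0, 348.0]]
-1.7 [[203.0, 258.0], [312.0, 274.0]] [[487.0, 260.0], [475.0, 343.0]]
-1.6 [[202.0, 261.0], [312.0, 278.0]] [[482.0, 253.0], [470.0, 336.0]]
-1.5 [[201.0, 264.0], [311.0, 280.0]] [[477.0, 247.0], [464.0, 330.0]]
-1.4 [[200.0, 266.0], [310.0, 283.0]] [[473.0, 240.0], [460.0, 322.0]]
-1.3 [[199.0, 268.0], [310.0, 284.0]] [[469.0, 233.0], [456.0, 315.0]]
-1.2 [[198.0, 268.0], [309.0, 285.0]] [[467.0, 225.0], [454.0, 307.0]]
-1.1 [[197.0, 268.0], [309.0, 285.0]] [[465.0, 218.0], [452.0, 300.0]]
-1.0 [[197.0, 267.0], [309.0, 284.0]] [[465.0, 210.0], [451.0, 292.0]]
plug [ 0.57812715 -0.03627862  0.00827346] 0.47403405437411555
[[-0.5, 0.4], [0.2, -0.0], [-1.6, -0.5], [0.5, -0.7], [-0.9, -1.0], [-0.4, -0.9], [-0.7, 2.5], [-0.2, 0.8], [-0.9, 2.0], [-0.7, 1.2]]
tray [ 0.44654161 -0.32446797  0.24257841] 13.898719270310124
[[0.3, 0.1], [0.5, -0.5], [0.3, 0.9], [-3.9, -0.3]]
rough [('bottle', array([0.692, 0.101])), ('spool', array([ 0.636, -0.225])), ('spanner', array([ 0.429, -0.077])), ('battery', array([0.44 , 0.334])), ('red', array([0.416, 0.015]))]
```

```bash
cat > ov.py <<'E'
from h import *
def tf(p,P):
    c,s=np.cos(p[2]),np.sin(p[2]); M=np.array([[c,-s,0],[s,c,0],[0,0,1]]); return np.asarray(P)@M.T+[p[0],p[1],0]
def box(x0,x1,y0,y1,z0,z1):
    v=np.array([[x,y,z] for z in(z0,z1) for x,y in((x0,y0),(x1,y0),(x1,y1),(x0,y1))])
    e=[(0,1),(1,2),(2,3),(3,0),(4,5),(5,6),(6,7),(7,4),(0,4),(1,5),(2,6),(3,7)]
    return [(v[a],v[b]) for a,b in e]
def ridge(q,k=0,l=.048):
    a=np.radians(35)-q+k*np.radians(36); r=np.array([-np.sin(a),0,np.cos(a)]); t=np.array([np.cos(a),0,np.sin(a)])
    ax=np.array([0,0,.095]); out=[]
    c=[ax+r*.063+t*h+np.array([0,y,0]) for h,y in((.0035,l),(.0035,-l),(-.0035,-l),(-.0035,l))]
    out=[(c[i],c[(i+1)%4]) for i in range(4)]
    out+=[(c[i],c[i]-r*.013) for i in range(4)]
    return out
def draw(n,img,items,x0,y0,x1,y1,s,fn):
    o=cv2.resize(img[y0:y1,x0:x1],None,fx=s,fy=s,interpolation=cv2.INTER_CUBIC)[:,:,::-1].copy()
    for pose,segs,col in items:
        for a,b in segs:
            u=(project(n,tf(pose,np.array([a,b])))-[x0,y0]+.5)*s-.5
            cv2.line(o,tuple(int(v) for v in u[0].round()),tuple(int(v) for v in u[1].round()),col,1,cv2.LINE_AA)
    cv2.imwrite(fn,o)
E
cat > a.py <<'E'
from ov import *
C=[.6886,-.0697,-.1798];P=[.5781,-.0363,.008];Tr=[.4465,-.3245,.2426]
it=[(C,box(-.155,.13,-.1,.1,0,.02)+box(-.04,.055,-.085,.085,.181,.181),(0,255,255)),(C,ridge(-1.0),(0,0,255)),
(P,box(-.028,.028,-.04,.04,.02,.105)+box(-.03,.03,-.008,.008,.136,.15),(0,255,0)),(Tr,box(-.075,.075,-.07,.07,0,.03),(255,255,0))]
draw("top",grab_frame("top"),it,245,130,445,280,4,"pics/ovt.png")
draw("side",grab_frame("side"),it,240,140,400,290,4,"pics/ovs.png")
E
python3 a.py
```

```text
(no output)
```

View pics/ovt.png

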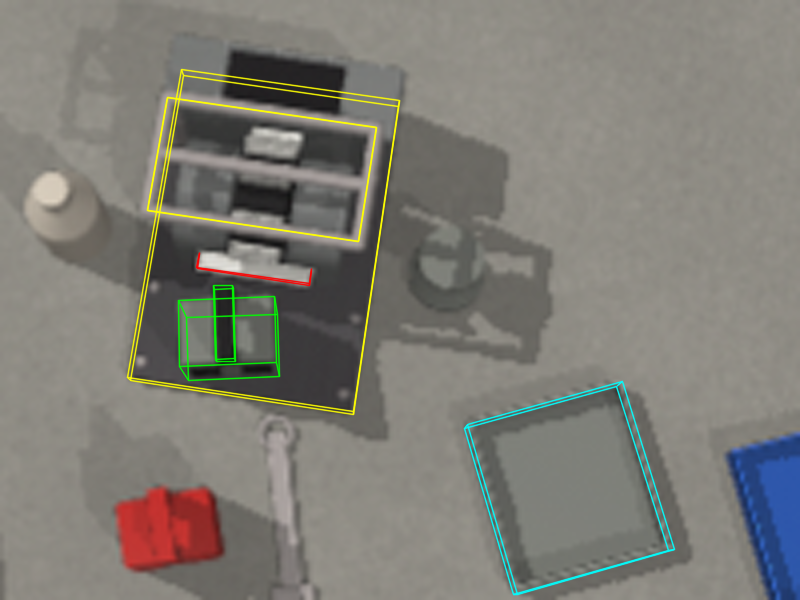

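View pics/ovs.png

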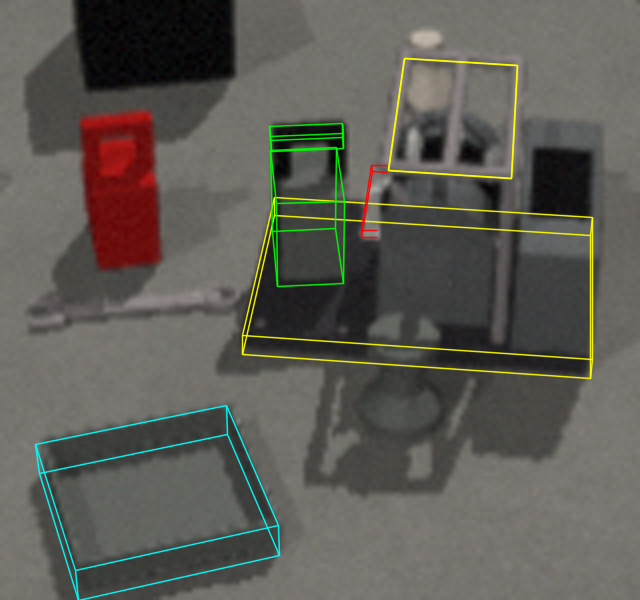

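```bash
python3 - <<'E'
from h import *
for yaw in (0.5,180.5):
    print(yaw, solve_ik([.58,-.036,.30],[180,0,yaw]))
for yaw in (13.9,193.9): print(yaw, solve_ik([.4465,-.3245,.30],[180,0,yaw]))
claw.set_gripper(1.0)
robot.goto([.58,-.036,.30],[180,0,180.5])
robot.line_to([.58,-.036,.205],feed=.15)
s=robot.read_state(); print(s['time'],s['eef_pos'],s['eef_rot'],s['grip_width'])
f=grab_frame("side"); crop(f,240,100,400,220,5,"pics/s2.png")
E
```

```text
0.5 [-1.45635664e+01  2.22315131e+01  8.30046646e+01 -2.54444375e-14
  7.47638223e+01  7.49364336e+01]
180.5 [ -14.56356639   22.23151308   83.00466462    0.           74.7638223
 -105.06356639]
13.9 [-4.76096234e+01  1.97328952e+01  8.70277240e+01 -2.54444375e-14
  7.32393808e+01  2.84903766e+01]
193.9 [ -47.6096234    19.73289521   87.02772401    0.           73.23938078
 -151.5096234 ]
4.55 [ 0.58072458 -0.03596476  0.20566276] [-1.79978009e+02  8.37611588e-02 -1.79478687e+02] 0.9986221693660966
```

View pics/s2.png

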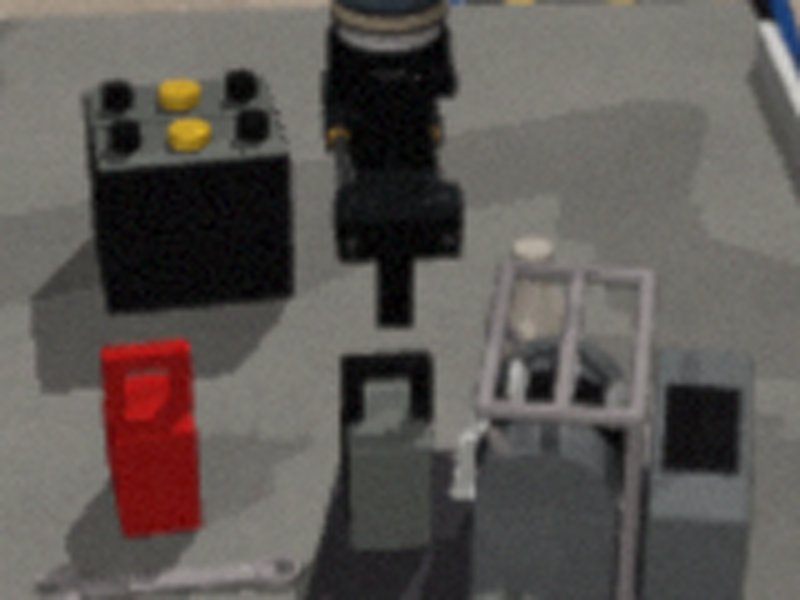

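```bash
python3 - <<'E'
from h import *
print(robot.line_to([.579,-.036,.125],feed=.1,threshold=8))
claw.set_gripper(0.0)
s=robot.read_state(); print(s['time'],s['eef_pos'],s['grip_width'],s['contact_force'])
robot.line_to([.579,-.036,.14],feed=.08)
s=robot.read_state(); print(s['time'],s['eef_pos'],s['grip_width'],s['contact_force'])
f=grab_frame("side"); crop(f,240,100,400,220,5,"pics/s3.png")
E
```

```text
False
6.7 [ 0.57906992 -0.0358237   0.1248749 ] 0.18178438948125325 [ 1.31475542  1.26179644 -1.37072401]
7.0417 [ 0.5791479  -0.03615188  0.14029447] 0.17928739373921943 [-0.08590738  0.73883356 -5.41410849]
```

View pics/s3.png

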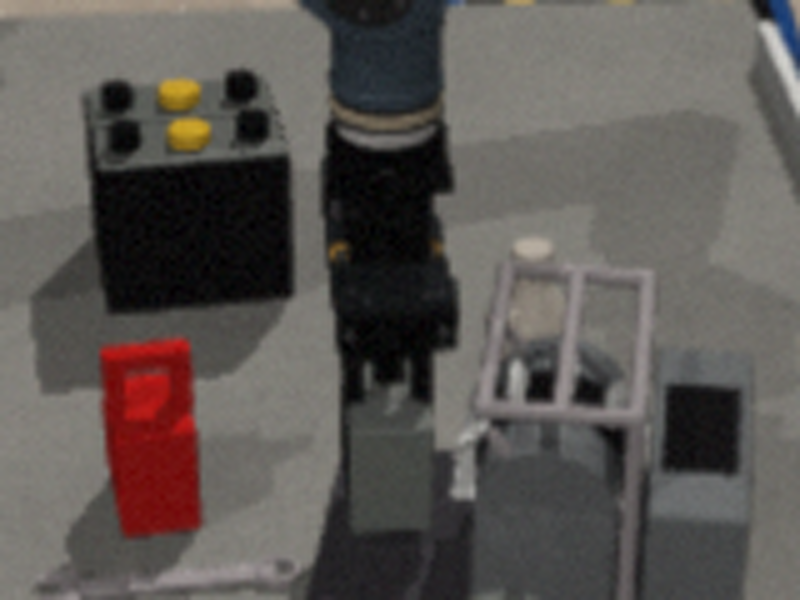

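The plug is gripped by the handle and lifted upright (crop ~(390,460)). Next I carry it to the grey tray.

```bash
python3 - <<'E'
from h import *
robot.line_to([.579,-.036,.30],feed=.25)
robot.goto([.4465,-.3245,.28],[180,0,193.9])
robot.line_to([.4465,-.3245,.14],feed=.2)
s=robot.read_state(); print(s['time'],s['eef_pos'],s['grip_width'],s['contact_force'])
f=grab_frame("side"); crop(f,210,170,330,290,5,"pics/s4.png")
f=grab_frame("top"); crop(f,330,190,450,290,5,"pics/t4.png")
E
```

```text
9.9417 [ 0.44768175 -0.32490557  0.14092675] 0.17930838703617083 [ 1.49032934  0.22802213 -3.45722227]
```

View pics/s4.png

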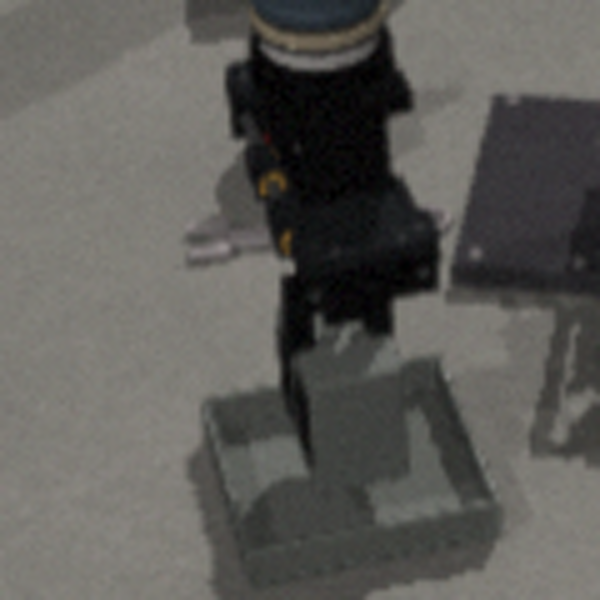

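View pics/t4.png

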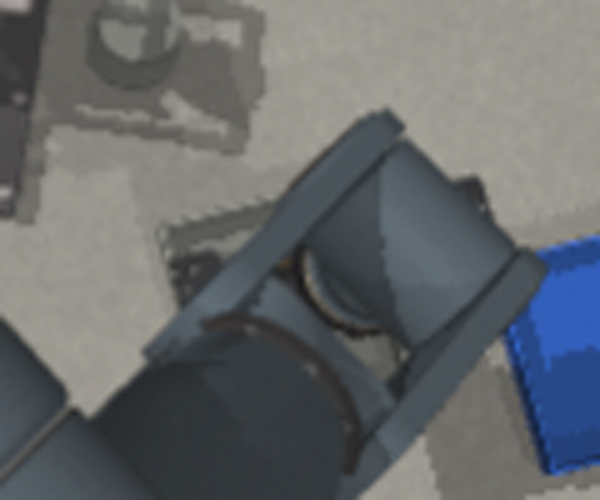

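```bash
python3 - <<'E'
from h import *
robot.line_to([.4465,-.3245,.117],feed=.1)
print(robot.line_to([.4465,-.3245,.104],feed=.02,threshold=4))
s=robot.read_state(); print(s['time'],s['eef_pos'],s['grip_width'],s['contact_force'])
claw.set_gripper(0.6)
robot.hold(.2)
s=robot.read_state(); print(s['time'],s['eef_pos'],s['grip_width'],s['contact_force'])
robot.line_to([.4465,-.3245,.26],feed=.2)
f=grab_frame("side"); crop(f,210,170,330,290,5,"pics/s5.png")
s=robot.read_state(); print(s['time'])
# plan wheel poses: jaw along console y
C=[.6886,-.0697,-.1798]
E
```

```text
True
10.9083 [ 0.44659896 -0.32406673  0.10861912] 0.18046711277782296 [-0.01988266  1.02639332  3.8959044 ]
12.0 [ 0.44557753 -0.32329532  0.10727476] 0.6024187635574519 [0.22242771 0.79790916 0.17033007]
12.9667
```

View pics/s5.png

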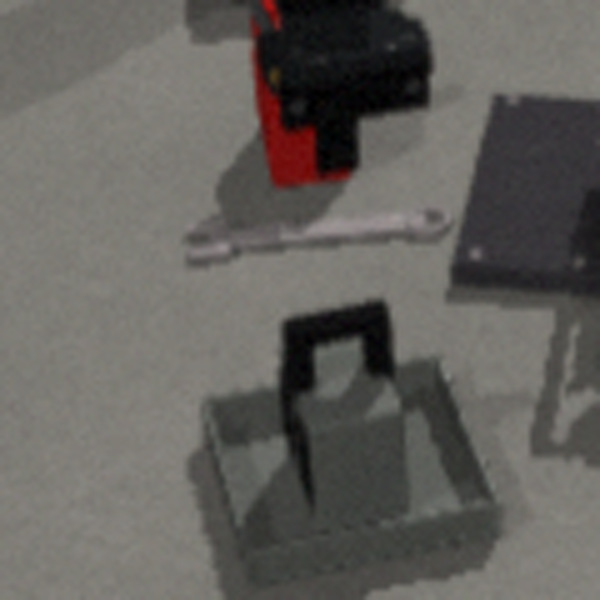

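```bash
cat > b.py <<'E'
from ov import *
import sys
C=[.6886,-.0697,-.1798]
def views(tag,qs):
    a=grab_frame("top"); b=grab_frame("side")
    cols=[(0,0,255),(0,255,0)]
    out=[]
    for n,f,w,s in(("top",a,(275,150,345,210),6),("side",b,(320,150,390,210),6)):
        it=[(C,box(-.04,.055,-.085,.085,.181,.181),(0,255,255))]+[(C,ridge(q),c) for q,c in zip(qs,cols)]
        if n=="side": f=np.roll(f,1,axis=0)
        draw(n,f,it,*w,s,"/tmp/o.png"); o=cv2.imread("/tmp/o.png")
        raw=cv2.resize(f[w[1]:w[3],w[0]:w[2]],None,fx=s,fy=s,interpolation=cv2.INTER_CUBIC)[:,:,::-1]
        out.append(np.hstack([raw,o])[:, :])
    o=np.vstack(out); o=cv2.resize(o,(800,int(800*o.shape[0]/o.shape[1]))); 
    cv2.imwrite(f"pics/{tag}.png",o[:600]); print(o.shape)
if __name__=="__main__": views(sys.argv[1],[float(x) for x in sys.argv[2:]])
E
python3 b.py w0 -1.0 -1.2
python3 - <<'E'
from h import *
C=np.array([.6886,-.0697,0]); Z=R.from_euler('z',-10.3,degrees=True)
for t in (35,45,60,75):
    for sg in (1,-1):
        z=Z.apply([np.sin(np.radians(t)),0,-np.cos(np.radians(t))]); y=Z.apply([0,sg,0]); x=np.cross(y,z)
        e=R.from_matrix(np.c_[x,y,z]).as_euler('xyz',degrees=True)
        for P in([-.055,0,.075],[-.04,0,.133],[-.12,0,.09]):
            w=C+Z.apply(P); j=solve_ik(w,e); print(t,sg,P,e.round(1),None if j is None else np.round(j,0))
E
```

```text
(685, 800, 3)
35 1 [-0.055, 0, 0.075] [-180.    35.   169.7] [-17.  40. 114. 153.   9. 111.]
35 1 [-0.04, 0, 0.133] [-180.    35.   169.7] [ -17.   33.  110.   65.    4. -161.]
35 1 [-0.12, 0, 0.09] [-180.    35.   169.7] [-19.  37. 123. 161.  15. 102.]
35 -1 [-0.055, 0, 0.075] [180.  -35.  -10.3] [-17.  40. 114. 153.   9. -69.]
35 -1 [-0.04, 0, 0.133] [180.  -35.  -10.3] [-17.  33. 110.  65.   4.  19.]
35 -1 [-0.12, 0, 0.09] [180.  -35.  -10.3] [-19.  37. 123. 161.  15. -78.]
45 1 [-0.055, 0, 0.075] [-180.    45.   169.7] [-18.  44. 120. 169.  29.  95.]
45 1 [-0.04, 0, 0.133] [-180.    45.   169.7] [-18.  36. 117. 163.  18. 101.]
45 1 [-0.12, 0, 0.09] [-180.    45.   169.7] [-20.  42. 129. 169.  36.  92.]
45 -1 [-0.055, 0, 0.075] [180.  -45.  -10.3] [-18.  44. 120. 169.  29. -85.]
45 -1 [-0.04, 0, 0.133] [180.  -45.  -10.3] [-18.  36. 117. 163.  18. -79.]
45 -1 [-0.12, 0, 0.09] [180.  -45.  -10.3] [-20.  42. 129. 169.  36. -88.]
60 1 [-0.055, 0, 0.075] [-180.    60.   169.7] [-19.  54. 127. 171.  61.  90.]
60 1 [-0.04, 0, 0.133] [-180.    60.   169.7] [-19.  45. 125. 170.  50.  92.]
60 1 [-0.12, 0, 0.09] [-180.    60.   169.7] [-21.  57. 137. 170.  73.  87.]
60 -1 [-0.055, 0, 0.075] [180.  -60.  -10.3] [-19.  54. 127. 171.  61. -90.]
60 -1 [-0.04, 0, 0.133] [180.  -60.  -10.3] [-19.  45. 125. 170.  50. -88.]
60 -1 [-0.12, 0, 0.09] [180.  -60.  -10.3] [-21.  57. 137. 170.  73. -93.]
75 1 [-0.055, 0, 0.075] [-180.    75.   169.7] [-20.  67. 128. 171.  91.  87.]
75 1 [-0.04, 0, 0.133] [-180.    75.   169.7] [-20.  58. 128. 171.  81.  89.]
75 1 [-0.12, 0, 0.09] [-180.    75.   169.7] [-22.  74. 139. 168. 107.  83.]
75 -1 [-0.055, 0, 0.075] [180.  -75.  -10.3] [-20.  67. 128. 171.  91. -93.]
75 -1 [-0.04, 0, 0.133] [180.  -75.  -10.3] [-20.  58. 128. 171.  81. -91.]
75 -1 [-0.12, 0, 0.09] [180.  -75.  -10.3] [-22.  74. 139. 168. 107. -97.]
```

View pics/w0.png

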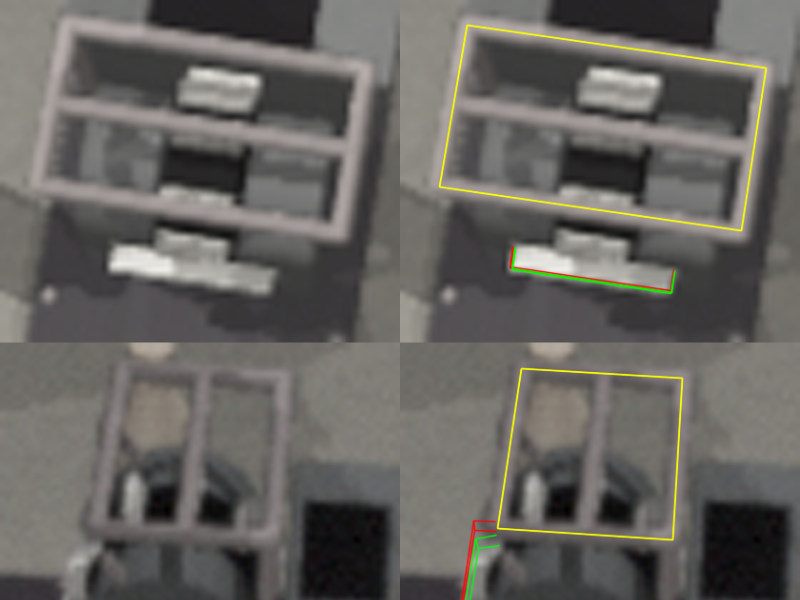

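```bash
sed -i 's/(320,150,390,210)/(310,165,380,205)/; s/(275,150,345,210),6/(275,165,345,205),6/' b.py
python3 b.py w1 -1.0 -1.25; python3 b.py w2 -1.1 -1.4
```

```text
(457, 800, 3)
(457, 800, 3)
```

View pics/w1.png

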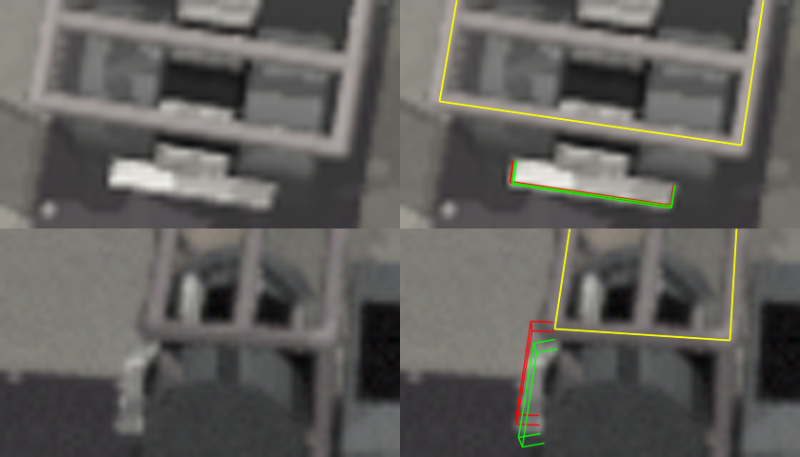

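View pics/w2.png

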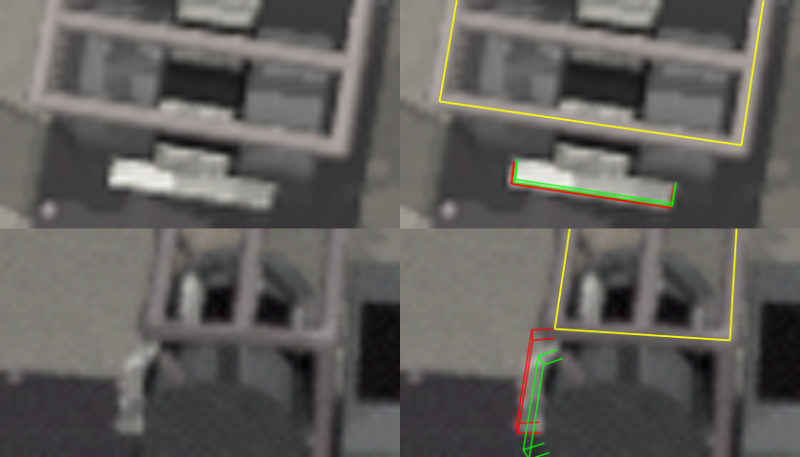

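```bash
cat > w.py <<'E'
from h import *
C=np.array([.6886,-.0697,0.]); YAW=-10.3; Z=R.from_euler('z',YAW,degrees=True); H=.0095
def rd(a): a=np.radians(a); return np.array([-np.sin(a),np.cos(a)])
def tg(a): a=np.radians(a); return np.array([np.cos(a),np.sin(a)])
def tcp(a,t,rc=.058,gap=0.):
    """TCP in wheel plane (x,z about axle) with tool tilt t, touching front flank of ridge at a (gap below)"""
    if a<=t: k=rc*rd(a)-(.0035+gap)*tg(a); return k-H*tg(t)
    E=.063*rd(a)-(.0035+gap)*tg(a); return E-rd(t)*.006-H*tg(t)
def tilt(a): return float(np.clip(a,45,60))
def world(p,y=0.): return C+Z.apply([p[0],y,.095+p[1]])
def rot(t,sg=1):
    t=np.radians(t); z=Z.apply([np.sin(t),0,-np.cos(t)]); y=Z.apply([0,sg,0])
    return R.from_matrix(np.c_[np.cross(y,z),y,z]).as_euler('xyz',degrees=True)
def clear(p,t,along,ridges):
    """min distances: (drum, ridges, bar) of tool rect"""
    from itertools import product
    pts=np.array([p+rd(t)*s+tg(t)*h for s in np.linspace(0,.07,36) for h in np.linspace(-H,H,13)])
    dr=np.linalg.norm(pts,axis=1).min()-.05
    m=1
    for a in ridges:
        u=pts@rd(a); v=np.abs(pts@tg(a))-.0035
        m=min(m,np.where(u>.063,np.hypot(u-.063,np.maximum(v,0)),v)[u>0.03].min())
    return round(dr*1e3,1),round(m*1e3,1),round((np.linalg.norm(pts-[-.04,.086],axis=1).min()-.006)*1e3,1)
E
python3 - <<'E'
from w import *
def show(a0,others):
    for g in (.008,):
        p=tcp(a0,tilt(a0),gap=g)
        for s in (.05,.03,.015,0): print('ins',s,clear(p+rd(tilt(a0))*s,tilt(a0),0,[a0]+others))
show(62,[98,26]); show(72,[36,108])
for a in range(72,30,-4):
    t=tilt(a); print(a,t,tcp(a,t).round(4),clear(tcp(a,t),t,0,[a]),clear(tcp(a,t),t,0,[a+36,a-36]),solve_ik(world(tcp(a,t)),rot(t)).round(0))
p=tcp(62,60,gap=.008)+rd(60)*.07
for sg in(1,-1):
  for q in (world(p),world(p)+[-.05,0,.15]): print(q,solve_ik(q,rot(60,sg)).round(0))
E
```

```text
ins 0.05 (np.float64(57.4), np.float64(44.4), np.float64(68.1))
ins 0.03 (np.float64(37.6), np.float64(25.0), np.float64(62.8))
ins 0.015 (np.float64(22.9), np.float64(11.8), np.float64(62.2))
ins 0 (np.float64(8.2), np.float64(5.8), np.float64(62.2))
ins 0.05 (np.float64(56.1), np.float64(43.0), np.float64(76.9))
ins 0.03 (np.float64(36.7), np.float64(23.7), np.float64(73.0))
ins 0.015 (np.float64(22.4), np.float64(10.7), np.float64(72.8))
ins 0 (np.float64(8.5), np.float64(7.8), np.float64(72.8))
72 60.0 [-0.0606  0.0049] (np.float64(7.3), np.float64(-0.0), np.float64(65.0)) (np.float64(7.3), np.float64(13.5), np.float64(65.0)) [-19.  51. 128. 171.  58.  90.]
68 60.0 [-0.0593  0.0091] (np.float64(7.2), np.float64(-0.0), np.float64(60.7)) (np.float64(7.2), np.float64(12.9), np.float64(60.7)) [-19.  50. 128. 171.  57.  90.]
64 60.0 [-0.0577  0.0132] (np.float64(7.1), np.float64(0.0), np.float64(56.4)) (np.float64(7.1), np.float64(12.3), np.float64(56.4)) [-19.  49. 127. 171.  57.  91.]
60 60.0 [-0.0567  0.0177] (np.float64(8.1), np.float64(-0.0), np.float64(52.0)) (np.float64(8.1), n
[... 805 characters left out ...]
0)) (np.float64(8.1), np.float64(11.5), np.float64(25.0)) [-18.  36. 118. 164.  20. 100.]
36 45.0 [-0.0436  0.0381] (np.float64(7.8), np.float64(0.0), np.float64(20.9)) (np.float64(7.8), np.float64(10.8), np.float64(20.9)) [-18.  36. 117. 163.  19. 101.]
32 45.0 [-0.0404  0.0406] (np.float64(7.3), np.float64(-0.0), np.float64(16.9)) (np.float64(7.3), np.float64(10.3), np.float64(16.9)) [-18.  36. 117. 163.  18. 101.]
[ 0.56935289 -0.04802913  0.13819557] [-21.  47. 137. 170.  64.  89.]
[ 0.51935289 -0.04802913  0.28819557] [-26.  15. 137. 156.  34. 102.]
[ 0.56935289 -0.04802913  0.13819557] [-21.  47. 137. 170.  64. -91.]
[ 0.51935289 -0.04802913  0.28819557] [-26.  15. 137. 156.  34. -78.]
```

```bash
python3 - <<'E'
from w import *
claw.set_gripper(0.0)
s=robot.read_state(); print(s['time'],s['joint_positions'].round(1))
robot.set_joints([-26,5,100,0,75,-151+20])
s=robot.read_state(); print(s['time'],s['eef_pos'],s['eef_rot'])
robot.set_joints([-26,5,125,156,36,-85])
s=robot.read_state(); print(s['time'],s['eef_pos'],s['eef_rot'])
t=60; p=tcp(62,t,gap=.008)+rd(60)*.07
robot.goto(world(p)+[-.05,0,.15],rot(60,-1))
s=robot.read_state(); print(s['time'],s['eef_pos'],s['eef_rot'],s['joint_positions'].round(1))
f=grab_frame("side"); crop(f,240,60,400,220,5,"pics/s6.png"); cv2.imwrite("pics/s6.png",cv2.resize(f[60:220,200:400],(750,600))[:,:,::-1])
E
```

```text
14.35 [ -47.6   22.2   90.     0.    68.1 -151.5]
15.3833 [ 0.40881655 -0.07648616  0.34281799] [-1.79948467e+02  1.23116781e-02 -1.65026630e+02]
17.7 [ 0.59563622 -0.08586302  0.48767984] [115.3840172  -75.34335939  53.25597197]
18.55 [ 0.52053696 -0.04852442  0.28936765] [179.93040683 -60.19665348 -10.23592971] [-25.5  15.3 137.2 156.1  34.2 -77.6]
```

View pics/s6.png

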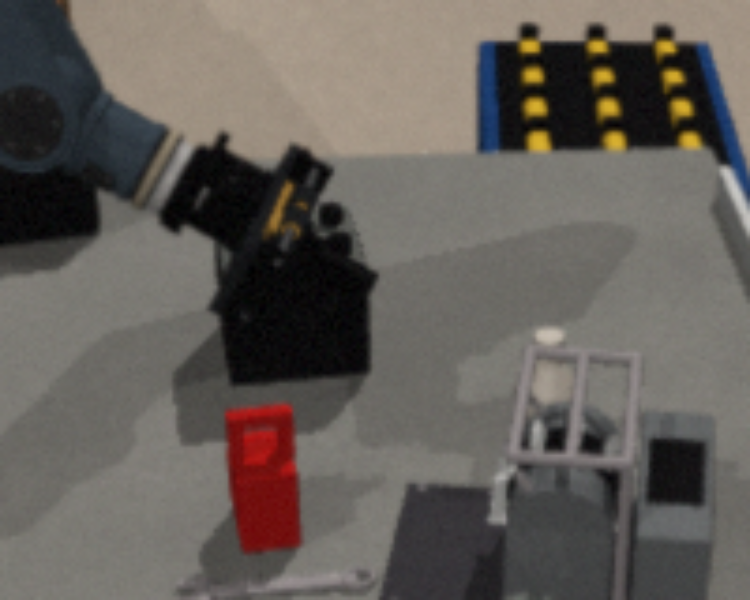

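```bash
python3 - <<'E'
from w import *
t=60; p=tcp(62,t,gap=.008)
robot.line_to(world(p+rd(60)*.06),feed=.15)
hit=robot.line_to(world(p+rd(60)*.012),feed=.05,threshold=6)
s=robot.read_state(); print(hit,s['time'],s['eef_pos'],s['contact_force'])
f=grab_frame("side"); cv2.imwrite("pics/s7.png",cv2.resize(f[130:230,270:400],(780,600),interpolation=cv2.INTER_CUBIC)[:,:,::-1])
E
```

```text
False 20.9667 [ 0.61842761 -0.05688754  0.10914477] [-0.28479833  0.2755688   0.11354524]
```

View pics/s7.png

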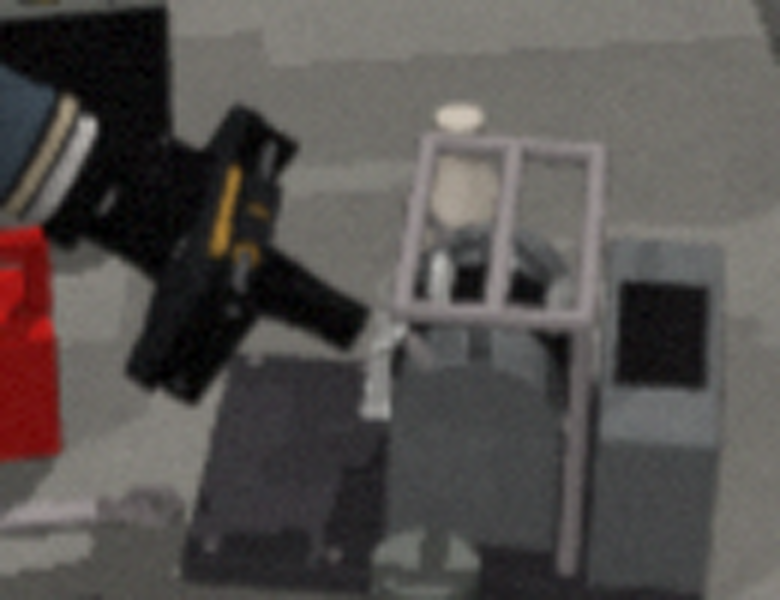

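```bash
cat >> w.py <<'E'
def push(a_from,a_to,step=3,feed=.05,sg=-1,lim=15):
    a=a_from
    while a>a_to+1e-6:
        a=max(a-step,a_to); t=tilt(a)
        robot.line_to(world(tcp(a,t)),feed=feed,rotation=rot(t,sg))
        s=robot.read_state(); f=s['contact_force']; print(a,t,round(s['time'],2),f.round(1),(s['eef_pos']-world(tcp(a,t))).round(4))
        if np.linalg.norm(f)>lim: print("LIMIT"); break
E
python3 - <<'E'
from w import *
p=tcp(62,60,gap=.008)
hit=robot.line_to(world(p),feed=.04,threshold=5); s=robot.read_state(); print(hit,s['time'],s['contact_force'])
if not hit: push(66,48)
f=grab_frame("side"); cv2.imwrite("pics/s8.png",cv2.resize(f[130:230,270:400],(780,600),interpolation=cv2.INTER_CUBIC)[:,:,::-1])
E
```

```text
False 21.4667 [-0.32883313  0.80545806 -0.03849379]
63 60.0 21.76 [-1.1 -0.3  0.4] [-0.0001  0.0001  0.0003]
60 60.0 22.01 [-0.7  0.6 -0.8] [-0.0002  0.0001 -0.0001]
57 57.0 22.26 [-0.5  1.2 -0.3] [ 0.0006 -0.0001  0.0013]
54 54.0 22.51 [0.2 0.1 0.6] [ 0.0005 -0.0001  0.0009]
51 51.0 22.76 [ 0.5  0.5 -1. ] [ 0.0004 -0.      0.0005]
48 48.0 23.01 [ 0.5  0.1 -0.4] [0.0003 0.     0.0002]
```

View pics/s8.png

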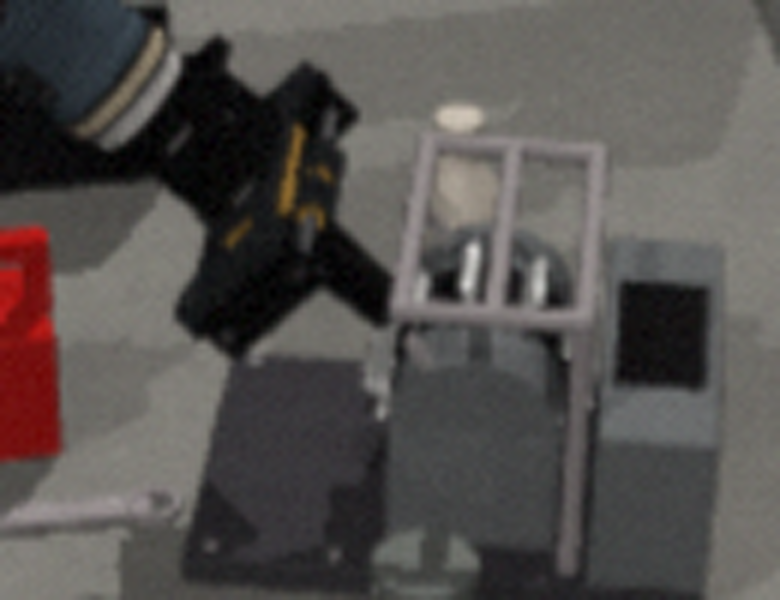

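```bash
python3 b.py w3 -1.1 -0.85
```

```text
(457, 800, 3)
```

View pics/w3.png

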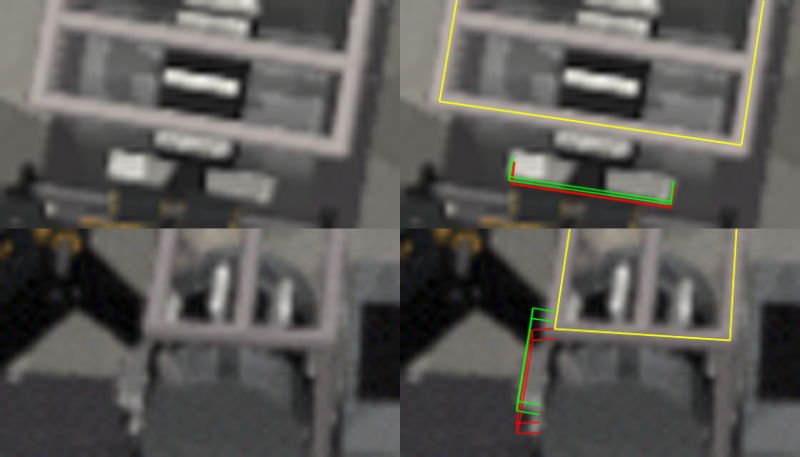

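```bash
python3 - <<'E'
from w import *
push(48,36)
# retract: back off along -tangent a bit, then out along tool axis
p=tcp(36,45,gap=.004)
robot.line_to(world(p),feed=.06)
robot.line_to(world(p+rd(45)*.04),feed=.12)
p=tcp(72,60,gap=.008)
robot.line_to(world(p+rd(60)*.05),feed=.12,rotation=rot(60,-1))
s=robot.read_state(); print(s['time'],s['contact_force'],s['eef_pos']-world(p+rd(60)*.05))
f=grab_frame("side"); cv2.imwrite("pics/s9.png",cv2.resize(f[130:230,270:400],(780,600),interpolation=cv2.INTER_CUBIC)[:,:,::-1])
E
python3 b.py w4 -0.65 -0.75
```

```text
45 45.0 23.41 [-0.2  0.5  0.5] [ 0.0004 -0.      0.0003]
42 45.0 23.66 [-1.   0.5 -0.7] [-0.0006  0.0002 -0.0006]
39 45.0 23.91 [-0.2 -0.3 -1.4] [-0.0004  0.0001 -0.0004]
36 45.0 24.16 [-0.3  1.3 -1.8] [ 0.0003 -0.0001  0.0002]
25.75 [ 0.12180657 -0.46894658  0.60987101] [ 0.00061887 -0.00028479 -0.00042759]
(457, 800, 3)
```

View pics/s9.png

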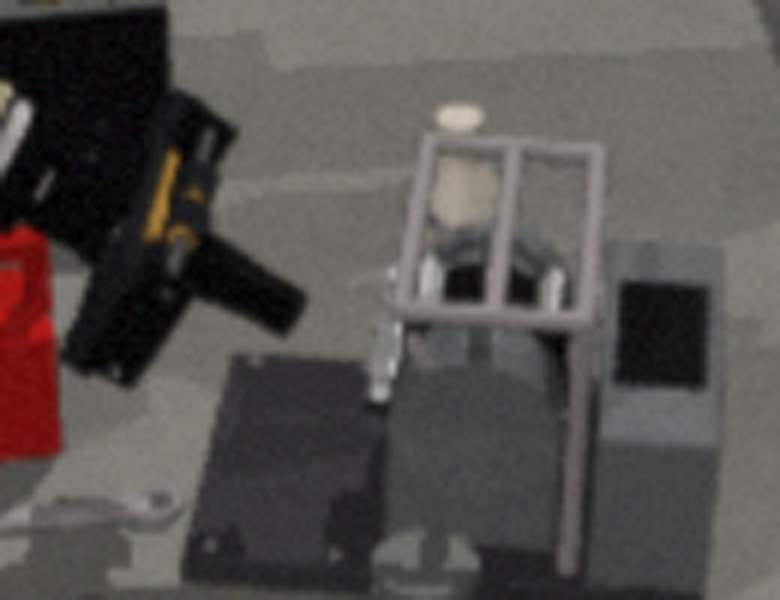

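View pics/w4.png

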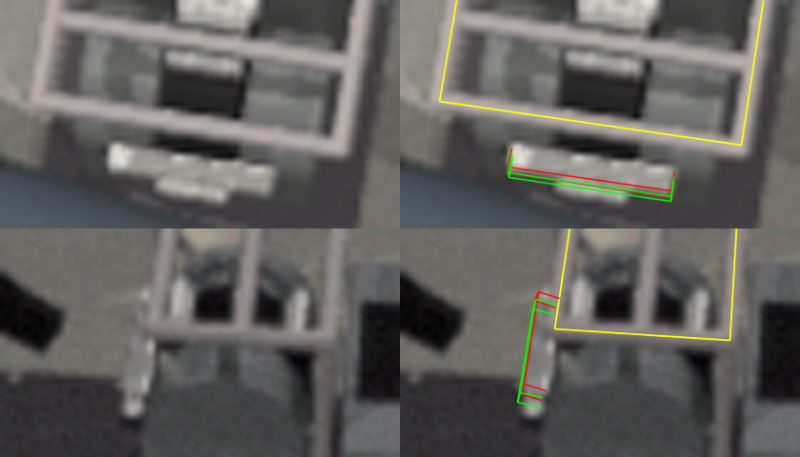

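```bash
python3 - <<'E'
from w import *
p=tcp(72,60,gap=.008)
hit=robot.line_to(world(p),feed=.06,threshold=6); s=robot.read_state(); print(hit,s['time'],s['contact_force'])
if not hit: push(78,36,step=3)
E
python3 b.py w5 0 -0.1
```

```text
False 26.8833 [0.5893597  0.23949381 0.06489595]
75 60.0 27.13 [ 0.8 -0.5 -0.8] [-0.     -0.      0.0005]
72 60.0 27.38 [-0.2 -0.3 -0.7] [ 0.0001 -0.      0.0004]
69 60.0 27.63 [-0.5 -0.4 -1.8] [-0.0001 -0.     -0.0001]
66 60.0 27.88 [-0.  -0.7 -1.4] [-0.     -0.      0.0001]
63 60.0 28.13 [ 0.  -0.6 -1.1] [ 0.0001 -0.0001  0.0003]
60 60.0 28.38 [-0.3  0.3 -2.2] [0.0001 0.     0.0004]
57 57.0 28.63 [ 0.1 -0.4 -0. ] [ 0.0008 -0.0001  0.0016]
54 54.0 28.88 [-0.7 -0.3  0.6] [ 0.0006 -0.0001  0.001 ]
51 51.0 29.13 [0.4 0.1 0.6] [ 0.0004 -0.      0.0005]
48 48.0 29.38 [ 0.1  0.7 -0.2] [0.0003 0.     0.0002]
45 45.0 29.63 [-1.3  1.1  0.8] [0.0003 0.0001 0.0001]
42 45.0 29.88 [-0.6  0.9 -1. ] [-0.0006  0.0002 -0.0008]
39 45.0 30.13 [-0.7  1.3 -3.7] [-0.0003  0.0001 -0.0004]
36 45.0 30.38 [-0.9  0.4 -2.9] [ 0.0003 -0.0001  0.0002]
(457, 800, 3)
```

View pics/w5.png

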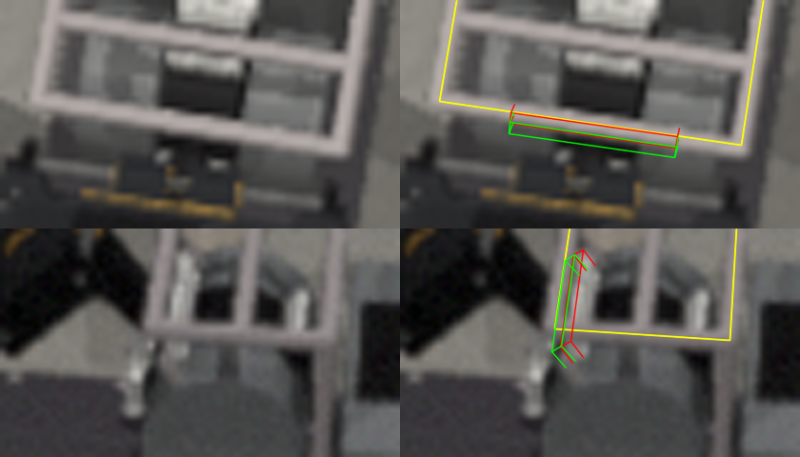

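```bash
python3 - <<'E'
from w import *
p=tcp(36,45,gap=.004)
robot.line_to(world(p),feed=.06)
robot.line_to(world(p+rd(45)*.10),feed=.15)
s=robot.read_state(); print(s['time'],s['contact_force'])
E
python3 b.py w6 0 -0.1
python3 - <<'E'
from h import *
f=grab_frame("side"); cv2.imwrite("pics/s10.png",cv2.resize(f[150:210,320:400],(800,600),interpolation=cv2.INTER_CUBIC)[:,:,::-1])
E
```

```text
31.55 [-0.12419117 -0.56853916  0.34313912]
(457, 800, 3)
```

View pics/w6.png

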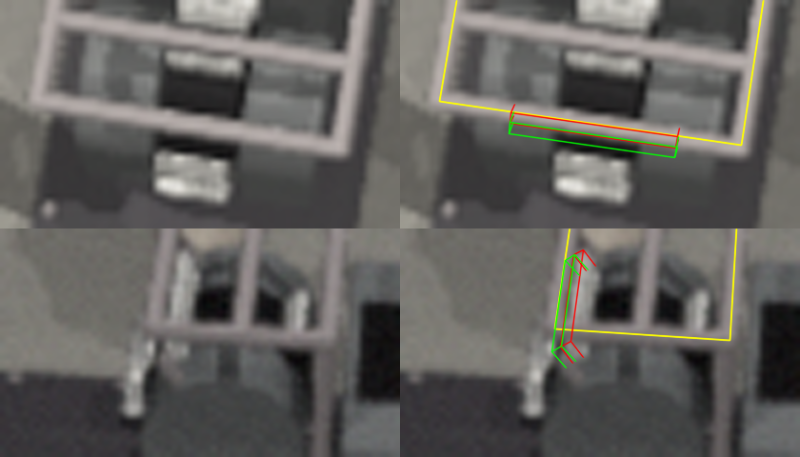

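View pics/s10.png

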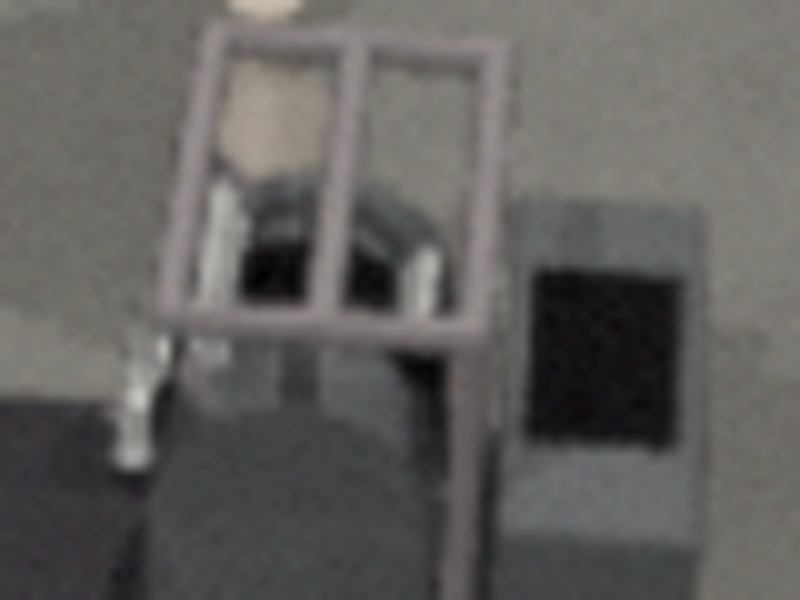

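```bash
cat > v.py <<'E'
from ov import *
C=[.6886,-.0697,-.1798]
f=grab_frame("top"); g=grab_frame("side")
rows=[]
for n,f,w in(("top",f,(288,158,332,202)),("side",np.roll(g,1,axis=0),(328,160,372,204))):
    row=[]
    for q in (-.1,0,.1):
        it=[(C,sum([ridge(q,k,.021) for k in (-3,-2,-1,1,2,3)],[]),(0,255,0)),(C,ridge(q),(0,0,255))]
        draw(n,f,it,*w,6,"/tmp/o.png"); row.append(cv2.imread("/tmp/o.png"))
    rows.append(np.hstack(row))
o=np.vstack(rows); cv2.imwrite("pics/v1.png",o); print(o.shape)
E
python3 v.py
```

```text
(528, 792, 3)
```

View pics/v1.png

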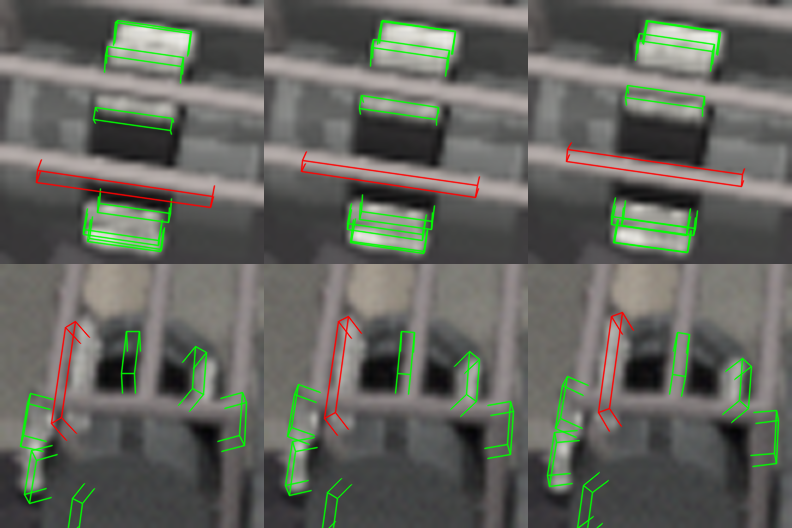

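```bash
python3 - <<'E'
from ov import *
C=[.6886,-.0697,-.1798]
f=grab_frame("top").astype(float).mean(2)
xs=np.arange(-.10,.06,.001)
# sample profile at y=0 (avg) along console x at reference height z=.158 plane
P=np.array([[x,y,.158] for y in np.linspace(-.012,.012,9) for x in xs]); u=project("top",tf(C,P)).astype(np.float32)
v=cv2.remap(f.astype(np.float32),u[:,:1].copy(),u[:,1:].copy(),cv2.INTER_LINEAR).reshape(9,-1).mean(0)
for x,i in zip(xs[::2],v[::2]): print(f"{x*1e3:.0f}:{i:.0f}",end=' ')
print()
# predicted: corners of k=-1, k=2 projected expressed in same plane coordinate
for q in(-.1,-.05,0,.05,.1):
    out=[]
    for k in(-2,-1,0,1,2):
        a=np.radians(35+36*k)-q; r=np.array([-np.sin(a),0,np.cos(a)]);t=np.array([np.cos(a),0,np.sin(a)])
        pts=[np.array([0,0,.095])+r*R_+t*h for R_,h in((.05,-.0035),(.063,-.0035),(.063,.0035),(.05,.0035))]
        w=ray("top",project("top",tf(C,pts)),.158)
        c,s=np.cos(C[2]),np.sin(C[2]); loc=[(W[0]-C[0])*c+(W[1]-C[1])*s for W in w]
        out.append((k,(np.array(loc)*1e3).round(0).astype(int).tolist()))
    print(q,out)
E
```

```text
-100:71 -98:80 -96:83 -94:83 -92:82 -90:81 -88:78 -86:73 -84:67 -82:65 -80:75 -78:106 -76:148 -74:183 -72:195 -70:184 -68:164 -66:146 -64:149 -62:153 -60:157 -58:158 -56:152 -54:118 -52:62 -50:32 -48:28 -46:31 -44:52 -42:87 -40:124 -38:153 -36:167 -34:166 -32:150 -30:116 -28:68 -26:37 -24:35 -22:36 -20:38 -18:39 -16:41 -14:42 -12:42 -10:40 -8:46 -6:65 -4:95 -2:128 0:152 2:160 4:148 6:126 8:117 10:141 12:162 14:169 16:159 18:136 20:111 22:111 24:139 26:159 28:167 30:177 32:187 34:193 36:192 38:193 40:206 42:213 44:207 46:186 48:132 50:85 52:79 54:97 56:121 58:145 
-0.1 [(-2, [18, 28, 33, 23]), (-1, [-11, -9, -2, -4]), (0, [-41, -47, -41, -35]), (1, [-60, -72, -69, -58]), (2, [-62, -74, -75, -63])]
-0.05 [(-2, [20, 30, 35, 25]), (-1, [-8, -6, 1, -1]), (0, [-39, -45, -38, -33]), (1, [-60, -71, -68, -56]), (2, [-62, -75, -76, -63])]
0 [(-2, [22, 32, 37, 26]), (-1, [-6, -2, 5, 1]), (0, [-37, -42, -35, -30]), (1, [-59, -70, -66, -55]), (2, [-63, -75, -76, -64])]
0.05 [(-2, [23, 34, 38, 28]), (-1, [-3, 1, 8, 4]), (0, [-35, -39, -32, -28]), (1, [-57, -68, -64, -54]), (2, [-63, -76, -76, -64])]
0.1 [(-2, [25, 36, 40, 29]), (-1, [-1, 4, 11, 6]), (0, [-32, -36, -29, -25]), (1, [-56, -66, -62, -52]), (2, [-63, -76, -76, -63])]
```

```bash
python3 - <<'E'
from w import *
p=world(tcp(36,45,gap=.004)+rd(45)*.15); robot.line_to(p,feed=.15)
robot.hold(.3)
s=robot.read_state(); print(s['time'],s['contact_force'])
f=grab_frame("side"); cv2.imwrite("pics/fin.png",cv2.resize(f[130:290,220:420],(750,600),interpolation=cv2.INTER_CUBIC)[:,:,::-1])
E
```

```text
32.6333 [-0.38265683  0.7328581   0.32246124]
```

View pics/fin.png

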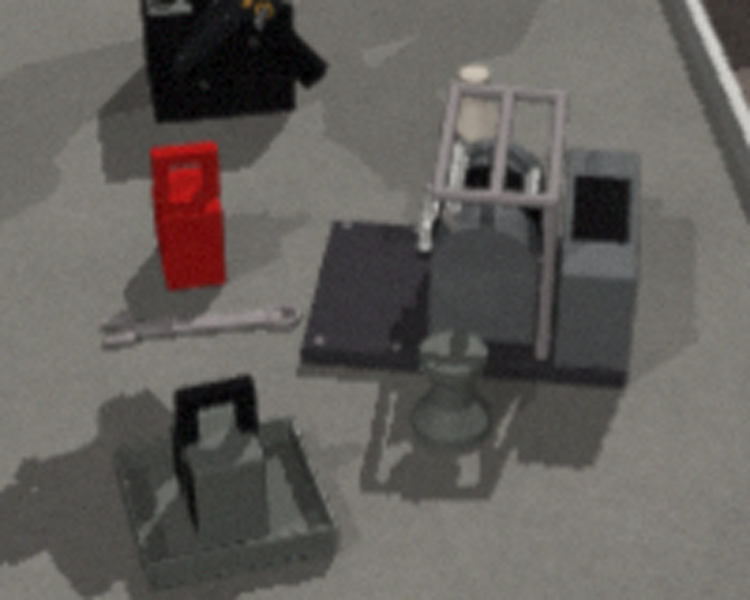

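The final view shows the plug upright in the grey tray (~(225,460)). The spanner, spool, bottle and red look-alike look unmoved, the gripper is clear, and the ridge is at the pointers.

```bash
python3 - <<'E'
from station import order
print(order.hand_in())
E
```

```text
the job is handed in; nothing more can be done
None
```

I put the charging plug in the grey tray, lined up the thumbwheel's long ridge with the pointers, and handed the job in at about 33 s of the 64 s limit. The hand-in reports no verdict.

- **Plug:** I lifted it by its handle and let go once it touched the tray floor. In the last picture it stands upright with the gripper clear. I aimed for the tray centre but didn't measure the final offset.
- **Wheel:** I turned it in two tilted pushes with the shut fingers, first on the next short ridge and then on the long ridge.
- **Wheel check:** The long ridge is mostly hidden under the front guard bar in the top view. I used the neighbouring ridges there instead, which give a wheel angle of about +0.03 rad (limit ±0.13). The side view is less clear: taken at face value it suggested up to about +0.08, but it also fits 0 once the ridge's visible flank is allowed for.
- **Forces and other objects:** The readings I took during the pushes were all below about 4 N. The bottle, spool, spanner and red look-alike look unmoved in the last picture, judged by eye only.

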